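Hang the rake and the filling knife on the slanted pegs

ROBOT

A 6-joint arm with a two-finger parallel gripper is mounted at the origin on the work surface. World frame = base frame: x ahead of the robot, y to its left, z up, the work surface at z = 0. Lengths are in mm, angles in rad, forces in N, time in s.
With the tool pointing down it reaches from about 275 to 1000 mm from the base axis. Payload 8.4 kg.
Tool frame: the origin (TCP) lies on the centre line of the jaws, within the pads' length; the fingertips stand 17 mm ahead of it and the grasp point (between the pads) lies 2 mm behind it (r.tcp_to_tips is the z of the fingertips in the tool frame, in mm); z points along the fingers, y is the direction in which the jaws open and shut (so a half turn about z gives the same grasp; the last joint's range is limited). The gripper opens to 85 mm and grips with 20 to 120 N. Pads are 22 mm wide; open, the fingers measure 114 mm over their backs; the gripper's body (76 mm by 85 mm) begins 54 mm behind the grasp point. The pads swing forward as they close: fully open they stand 13 mm farther back than shut.
Start: joints at [1.288, 0.353, 1.633, -0, 1.155, -0.002], TCP at [173.201, 600.524, 248.281] pointing down, gripper open.
Joint ranges: [-2.63, 2.63], [-0.92, 2.1], [0.06, 2.66], [-1.3, 4.44], [0, 2.69], [-3.02, 3.02]. Speed limits (rad/s): [2.22, 2.22, 2.79, 3.14, 3.14, 3.14].

INTERFACE

Orientations are given as [roll, pitch, yaw] about the fixed x, y, z axes, in that order (R = Rz(yaw) Ry(pitch) Rx(roll)).
In Python, from rig import r, cams, job gives the robot as it stands.
- The arm moves only by the tool drive_tool, never from a script. Its argument "deltas" is a list of rows, each a list of 4 numbers: the shift along the tool's x, y, z in cm, then the turn about the tool's z in rad. In form: [[x, y, z, roll], ...]. A call has 1 to 12 rows; each row shifts and turns the commanded pose from where the row before left it, along the tool's axes as they then stand; what a row does not reach is not made up. A row lasts 1/12 s, in which the tool goes at most 41.7 mm and 7.16 degrees, less where a joint would pass 70% of its speed; a pose out of reach is approached as far as the arm can. A call with a gripper value outside its range is refused whole. "jaw" is the closure, from 0 (fully open) to 1 (shut), set as the call begins (left out, the last holds). The fingers move at their own pace and stop on an object; "force" is the grip in N (left out, the last holds). Time passes only in rows, so rows that do not move let the fingers close. It gives the time, the measured TCP pose, the force and the opening at its end, in the units of the state.
- r.sense(): the state, without advancing time (a new reading comes with each control period).
- cams.grab_frame(name): name is "scene" or "top" or "wrist"; returns (picture, depth): 420x560x3 uint8, red, green, blue; 420x560 float32, mm along the optical axis (not along the pixel's ray), 0 where there is no reading.
- cams.camera_params(name): a dict with "fx", "fy", "cx", "cy" (pixels), "R" (3x3) and "t" (3): a world point X has camera coordinates R X + t. Camera axes: x right, y down, z forward; pixel columns grow to the right and rows downward; lengths in mm; the calibration is good to about 2 mm. A picture is of the moment at which its call begins: read the wrist's pose just before it. camera_params takes no time and is no camera call; for the wrist camera it gives the pose at the moment of the call.
- job.sign_off(): hands the job in, once; it reports no verdict.
The state is a dict: "clock": time; "qpos": joint angles; "qvel": joint speeds; "joint_efforts": joint torques, N m; "eef_pos": TCP position; "tcp_rot": TCP orientation; "contact_force": force on the tool from outside, world axes, zero at the start; "wrist_torque": the same for the moment, N m; "opening": opening from 0.0 (shut) to 1.0 (fully open).
Only numpy, scipy, OpenCV 4.12 (cv2) and the standard library are available. Lean on these libraries where they do the work, as an engineer would, in place of code of your own. Each camera call takes 0.05 s, during which the arm holds its last target. There are 200 camera calls.

TASK

Tidy up after tiling: hang the grout rake by its eye on the thick slanted peg of the small pegboard stand, and the wide filling knife by its eye on the thin slanted peg. Slide each eye well down its peg towards the board, let both hang freely, and leave the other things on the bench where they are.

Things in the scene. Friction and masses are not known exactly. Their poses are not given: they have to be found in the camera images.
- rake_grip (a point): grout rake: grey plastic bar handle 94 mm long, 26 mm wide, 22 mm high, with a flat ring eye at one end and a narrow head (36 mm wide, 16 mm high) at the other; 178 mm long overall, about 0.14 kg, lying flat on the bench. Point: centre of the handle, 11 mm above the underside, near the balance point. x runs along the tool to its eye, y across, z up as it lies flat.
- rake_eye (a point): centre of the rake's eye: a flat ring 46 mm across, 10 mm thick, with a 25 mm round hole along z. Lies 68 mm from rake_grip along +x and 6 mm lower (z = 5 mm above the underside). Goes loosely over the thick peg, but only when the ring is nearly square to the peg (within about 30 degrees). Same axes as rake_grip.
- knife_grip (a point): wide filling knife: grey plastic bar handle 90 mm long, 26 mm wide, 22 mm high, with a small flat ring eye at one end and a steel blade 90 mm wide, 40 mm long and 4 mm thick at the other; 175 mm long overall, about 0.14 kg, lying flat on the bench. Point: centre of the handle, 11 mm above the underside; balance point about 10 mm from it towards the blade. x runs along the tool to its eye, y across, z up as it lies flat.
- knife_eye (a point): centre of the knife's eye: a flat ring 36 mm across, 10 mm thick, with a 17 mm round hole along z. Lies 62 mm from knife_grip along +x and 6 mm lower (z = 5 mm above the underside). Goes loosely over the thin peg (not the thick), but only when nearly square to it (within about 30 degrees). Same axes as knife_grip.
- thick_peg: fixed round wooden peg, 16 mm thick, 98 mm long, slanting up and out of the board's face, 42 degrees from vertical. Origin: on its axis at the board's face, 200 mm above the bench. z: along the axis to the free tip; y: level, along the board; x: up and into the board. With the rake's axes along these, its ring meets the board with the eye's centre at about z = 30 mm.
- thin_peg: fixed round wooden peg, 8 mm thick, 98 mm long, slanting up and out of the board's face, 42 degrees from vertical. Origin: on its axis at the board's face, 200 mm above the bench. z: along the axis to the free tip; y: level, along the board; x: up and into the board. With the knife's axes along these, its ring meets the board with the eye's centre at about z = 25 mm.
- board: low brown pegboard stand, fixed to the bench: upright panel 330 mm wide, 12 mm thick, its top 230 mm above the bench. Origin: on the bench under the middle of the front face; x: into the board, y: along it, z: up. The pegs stick out of the -x face, 160 mm apart (80 mm either side of the middle); which is left varies.
- scribe: bystander: steel tile scribe, 145 mm long, 12 mm thick, lying flat; origin at its middle, on the bench
- square: bystander: aluminium try square lying flat, stock 110 mm, blade 150 mm; origin under the middle of the stock, blade towards +x
- mallet: bystander: small rubber mallet lying on its head, 50 mm high, handle 160 mm towards +x; origin under the head
- tile_a: bystander: patterned ceramic tile 150 x 150 x 8 mm lying flat; origin under its centre
- tile_b: bystander: another such tile; origin under its centre
- tub: bystander: closed white round tub, 116 mm across, 102 mm high, full; origin under its centre
Things that resemble listed ones, but are neither listed nor needed, are in the scene too. What is shaped like the part that bears knife_grip but black is not meant.

How it is judged (in metres and radians):
At the end, for the whole second after the job is handed in: The rake's eye is on the thick peg and the knife's eye on the thin peg: in each peg's frame the eye's centre lies 5 to 55 mm from the board along the axis and within 10 mm of the axis in x and in y. Both tools are released and at rest (below 0.03 m/s and 0.3 rad/s) (z of rake_eye in the frame of thick_peg between 0.005 and 0.055 m and x of rake_eye in the frame of thick_peg between -0.01 and 0.01 m and y of rake_eye in the frame of thick_peg between -0.01 and 0.01 m and linear speed of each of rake, knife below 0.03 m/s and angular speed of each of rake, knife below 0.3 rad/s and z of knife_eye in the frame of thin_peg between 0.005 and 0.055 m and x of knife_eye in the frame of thin_peg between -0.01 and 0.01 m and y of knife_eye in the frame of thin_peg between -0.01 and 0.01 m); the robot touches nothing.
It fails at once if a bystander (scribe, square, mallet, either tile or the tub) is moved by more than 40 mm (distance of any of scribe, square, mallet, tile_a, tile_b, tub from where it was at the start of the episode above 0.04 m).
It also fails if it takes over 58 s, if anything falls off the work surface, if the arm or the gripper's body presses on something with over 40 N, if the wrist force passes 120 N, or if a joint passes its speed limit or range.

## Working session

There is one attempt and no reset: what is moved stays moved. The work goes in short steps, Python scripts to look and compute and a tool call to move; the robot and the scene stay as the last step left them, time stands still between calls to the robot, and variables do not carry over. Pictures are saved under pics/ and viewed, about 8 in all and at most 12, crops included, and the job is handed in when it is done.

Besides the shell and the picture viewer there is one more tool, called after ">>>" by a JSON object that holds its "name" and its "arguments". drive_tool: Moves the arm, as the interface text tells. Its arguments: {"type":"object","properties":{"deltas":{"type":"array"},"jaw":{"type":"number"},"force":{"type":"number"}},"required":["deltas"]}

```bash
mkdir -p pics; ls; python3 - <<'E'
from rig import r,cams,job
import cv2,numpy as np
for n in("scene","top"):
    p,d=cams.grab_frame(n); cv2.imwrite(f"pics/{n}0.png",p[:,:,::-1]); np.savez(f"{n}0.npz",p=p,d=d,**cams.camera_params(n))
    c=cams.camera_params(n); print(n,c['fx'],c['cx'],c['cy'],np.round(c['R'],3).tolist(),np.round(c['t'],1))
print(r.sense(), r.tcp_to_tips)
E
```

```text
pics
scene 411.19972532891563 284.8398962578788 204.77123623916373 [[-0.439, 0.898, -0.003], [0.615, 0.298, -0.73], [-0.655, -0.322, -0.684]] [ 283.8 -160.5 1444.7]
top 535.9527067952373 280.1122350932672 207.09903771858245 [[-0.021, -1.0, 0.006], [-0.996, 0.021, -0.092], [0.091, -0.008, -0.996]] [ -51.4  485.3 1437.9]
{'clock': 0.1, 'qpos': array([ 1.28757745e+00,  3.53598995e-01,  1.63405718e+00,  4.93732406e-06,
        1.15518382e+00, -2.39614828e-03]), 'qvel': array([-8.86782639e-04,  5.94417215e-04, -1.78930496e-03,  3.22314177e-05,
       -3.97480464e-04,  5.18074255e-04]), 'joint_efforts': array([ 1.40225104e-03, -6.06354904e+01, -3.42822611e+01,  1.94039094e-04,
        3.90734334e-03,  1.44709503e-05]), 'eef_pos': array([173.10077555, 600.13394308, 247.62528295]), 'tcp_rot': array([-3.14034533e+00, -7.50330898e-06,  2.86076792e+00]), 'contact_force': array([ 0.3266972 , -0.57820755,  0.87371624]), 'wrist_torque': array([-0.00471641, -0.00689653,  0.01183525]), 'opening': 1.0012936356973041} 17.0
```

View pics/top0.png

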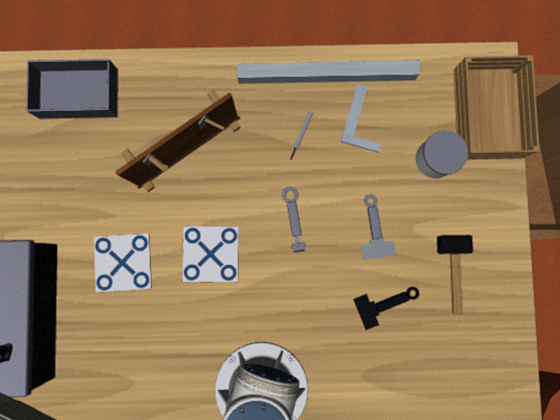

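View pics/scene0.png

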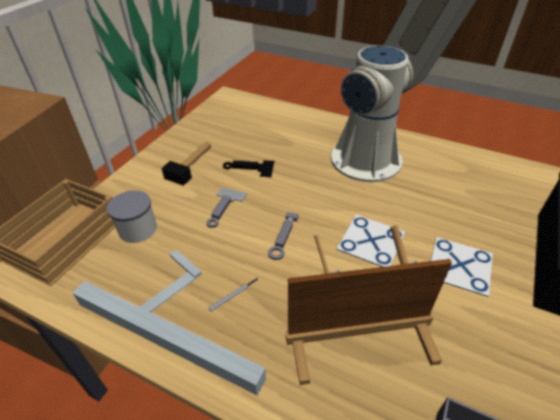

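The top view shows the grey rake with its eye at (290,193) and head at (298,247), and the grey wide knife with its eye at (371,200) and blade at (378,249). The black knife at (385,305) is a decoy. The peg board runs from (120,175) to (235,100), with its pegs on the robot's side, bottom right. The scene view confirms the pegs face the robot.

Possible mix-ups: grey rake (294,220), grey knife (375,228), black knife (385,305). I choose the two grey ones.

```bash
cat > h.py <<'E'
import numpy as np,cv2
from rig import r,cams,job
def world(c,d):
    v,u=np.mgrid[0:d.shape[0],0:d.shape[1]]
    X=np.stack([(u-c['cx'])/c['fx']*d,(v-c['cy'])/c['fy']*d,d],-1)
    return (X-np.asarray(c['t']))@np.asarray(c['R'])
def proj(c,P):
    q=np.asarray(c['R'])@np.asarray(P)+c['t']; return c['fx']*q[0]/q[2]+c['cx'],c['fy']*q[1]/q[2]+c['cy']
def grab(n,f):
    c=cams.camera_params(n); p,d=cams.grab_frame(n); cv2.imwrite(f,p[:,:,::-1]); return p,d,c,world(c,d)
E
python3 - <<'E'
from h import *
f=dict(np.load('top0.npz')); p,d=f['p'],f['d']; W=world(f,d)
print('bench z',np.median(W[180:220,320:350,2]))
hsv=cv2.cvtColor(p,cv2.COLOR_RGB2HSV)
m=((hsv[...,1]<70)).astype(np.uint8)
for n,(u0,v0,u1,v1) in dict(rake=(275,182,312,256),knife=(355,190,400,262)).items():
    s=np.zeros_like(m); s[v0:v1,u0:u1]=m[v0:v1,u0:u1]
    P=W[s>0]; P=P[(P[:,2]>-5)&(P[:,2]<40)]
    xy=P[:,:2]; c,sz,a=cv2.minAreaRect(xy.astype(np.float32)); print(n,len(P),np.round(c),np.round(sz),a,'z',np.percentile(P[:,2],[5,50,95]))
    print(' eye end',xy[xy[:,0].argmax()], 'other',xy[xy[:,0].argmin()])
    # axis by handle pixels: z>15
    H=xy[P[:,2]>15]; 
    if len(H)>20:
        l=cv2.fitLine(H.astype(np.float32),cv2.DIST_L2,0,.01,.01).ravel(); print(' handle ctr',H.mean(0),'dir',l[:2],len(H))
# board
B=W[85:200,105:250].reshape(-1,3); 
T=B[(B[:,2]>215)]; print('top pts',len(T),np.percentile(T[:,2],[5,50,95,99]))
Tt=T[T[:,2]<240]; print(cv2.minAreaRect(Tt[:,:2].astype(np.float32)))
hi=B[B[:,2]>245]; print(len(hi)); print(np.round(hi[::max(1,len(hi)//25)]))
im=cv2.resize(p[80:260,100:410,::-1],None,fx=2.55,fy=2.55,interpolation=cv2.INTER_CUBIC); cv2.imwrite('pics/c1.png',im)
E
```

```text
bench z -0.5840721258350793
rake 617 [453. -97.] [180.  45.] 6.151022434234619 z [ 3.5133484  17.18524866 25.33181462]
 eye end [541.83280821 -82.18829062] other [ 363.91700213 -110.734486  ]
 handle ctr [ 438.96202356 -100.32513084] dir [0.9895597  0.14412352] 368
knife 978 [ 430. -320.] [176.  91.] 7.0203423500061035 z [-0.66935697  7.27109434 24.42285985]
 eye end [ 517.79595466 -309.79112116] other [ 338.31451733 -290.36257577]
 handle ctr [ 436.83475103 -318.37989391] dir [0.99235785 0.12339348] 308
top pts 1209 [ 218.42508449  228.91362225 1476.61576359 1476.61576359]
((632.0403442382812, 178.75006103515625), (45.96776580810547, 329.0731201171875), 33.90943908691406)
194
[[ 351.  -49. 1477.]
 [ 351.  -49. 1477.]
 [ 351.  -49. 1477.]
 [ 661.   86.  248.]
 [ 657.   85.  255.]
 [ 655.   85.  255.]
 [ 351.  -49. 1477.]
 [ 647.   67.  274.]
 [ 646.   65.  269.]
 [ 351.  -49. 1477.]
 [ 351.  -49. 1477.]
 [ 351.  -49. 1477.]
 [ 575.  220.  254.]
 [ 572.  214.  260.]
 [ 569.  215.  263.]
 [ 570.  226.  247.]
 [ 565.  205.  270.]
 [ 563.  209.  270.]
 [ 565.  223.  247.]
 [ 559.  200.  279.]
 [ 558.  208.  274.]
 [ 558.  194.  268.]
 [ 556.  200.  270.]
 [ 554.  205.  268.]
 [ 552.  207.  269.]
 [ 549.  202.  274.]
 [ 351.  -49. 1477.]
 [ 351.  -49. 1477.]]
```

View pics/c1.png

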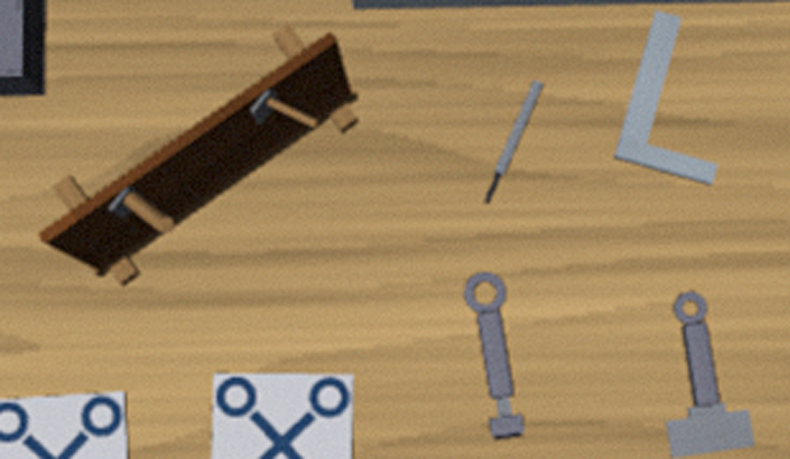

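```bash
python3 - <<'E'
from h import *
f=dict(np.load('top0.npz')); p,d=f['p'],f['d']; W=world(f,d)
B=W[85:200,105:250].reshape(-1,3)
T=B[(B[:,2]>225)&(B[:,2]<233)]
n0=np.array([np.cos(.59),np.sin(.59)]); 
l=cv2.fitLine(T[:,:2].astype(np.float32),cv2.DIST_HUBER,0,.01,.01).ravel(); t=l[:2]*np.sign(l[1]); n=np.array([t[1],-t[0]]); print('into yaw',np.arctan2(n[1],n[0]),n)
a=T[:,:2]@n; print('top normal range',np.percentile(a,[1,5,25,50,75,95,99])); b=T[:,:2]@t; print('along',b.min(),b.max())
# pegs: axis pts relative to frame
H=B[(B[:,2]>232)&(B[:,2]<300)]; A=H[:,:2]@n; Bt=H[:,:2]@t; Z=H[:,2]
for lo,hi in((0,1),(1,0)):
    pass
mid=(np.percentile(b,1)+np.percentile(b,99))/2; print('mid',mid)
for s in(-1,1):
    k=(abs(Bt-(mid+80*s))<25)&(A<np.median(a)-12); print(s,'n',k.sum()); 
    for z0 in range(232,290,10):
        q=k&(Z>=z0)&(Z<z0+10)
        if q.sum(): print(z0,q.sum(),'along',np.round(Bt[q].mean()-mid,1),np.round(Bt[q].min()-mid),np.round(Bt[q].max()-mid),'a',np.round(A[q].mean(),1))
# eye holes: bench-coloured hole inside ring, ray onto z=5..10
hsv=cv2.cvtColor(p,cv2.COLOR_RGB2HSV); m=(hsv[...,1]<70).astype(np.uint8)
R=np.array(f['R']);C=-R.T@f['t']
for nm,(u0,v0,u1,v1) in dict(rake=(275,182,312,256),knife=(355,190,400,262)).items():
    s=m[v0:v1,u0:u1]; cs,h=cv2.findContours(s,cv2.RETR_CCOMP,cv2.CHAIN_APPROX_NONE)
    for c,hh in zip(cs,h[0]):
        if cv2.contourArea(c)<3: continue
        (cu,cv_),rad=cv2.minEnclosingCircle(c); 
        ray=R.T@np.array([(cu+u0-f['cx'])/f['fx'],(cv_+v0-f['cy'])/f['fy'],1]); P=C+ray*(10-C[2])/ray[2]; print(nm,'hole' if hh[3]>=0 else 'outer',cu+u0,cv_+v0,rad,np.round(P))
E
```

```text
into yaw 0.6021 [0.82414806 0.5663744 ]
top normal range [610.55129607 630.96913974 633.76213216 636.92055129 640.24365666
 643.09343604 644.18447223]
along -375.3124154142196 -46.32174790721539
mid -210.8048389348363
-1 n 51
232 9 along -87.6 -92.0 -84.0 a 603.7
242 10 along -90.6 -94.0 -88.0 a 595.5
252 11 along -93.6 -99.0 -90.0 a 585.7
262 17 along -96.9 -102.0 -92.0 a 575.5
272 4 along -99.3 -102.0 -96.0 a 569.4
1 n 110
232 15 along 72.3 65.0 78.0 a 609.7
242 23 along 70.0 61.0 76.0 a 599.0
252 17 along 66.6 56.0 73.0 a 589.5
262 41 along 62.9 55.0 70.0 a 575.2
272 14 along 61.5 56.0 67.0 a 573.8
rake outer 293.0947952270508 218.87918090820312 32.65922546386719 [452. -97.  10.]
rake hole 289.9262294769287 194.1721315383911 5.25451135635376 [520. -90.  10.]
knife outer 374.7638187408447 227.13567733764648 33.633338928222656 [ 425. -320.   10.]
knife hole 370.38888931274414 200.38888931274414 3.6625547409057617 [ 499. -311.   10.]
```

```bash
python3 - <<'E'
from h import *
f=dict(np.load('scene0.npz')); g=dict(np.load('top0.npz'))
n=np.array([.824,.566]);t=np.array([-.566,.824])
for nm,al,o in(('thinB',-310,565),('thinA',-291,565),('thickB',-150,565),('thickA',-131,565),('thin base',-291,631),('thick base',-131,631),('topL',-46,631),('topR',-375,631)):
    P=[*(n*o+t*al),{'b':200}.get(nm[-4:-3],272)if'top' not in nm else 230]; print(nm,np.round(P),'scene',np.round(proj(f,P)),'top',np.round(proj(g,P)))
p=f['p']; im=np.hstack([cv2.resize(p[215:355,275:455,::-1],None,fx=4,fy=4,interpolation=cv2.INTER_CUBIC)]); cv2.imwrite('pics/c2.png',im)
E
```

```text
thinB [641.  64. 272.] scene [315. 232.] top [224. 130.]
thinA [630.  80. 272.] scene [324. 231.] top [217. 135.]
thickB [550. 196. 272.] scene [392. 224.] top [167. 170.]
thickA [540. 212. 272.] scene [401. 223.] top [160. 175.]
thin base [685. 117. 200.] scene [329. 280.] top [205. 120.]
thick base [594. 249. 200.] scene [406. 270.] top [151. 158.]
topL [546. 319. 230.] scene [449. 256.] top [118. 176.]
topR [732.  48. 230.] scene [287. 276.] top [232.  96.]
```

View pics/c2.png

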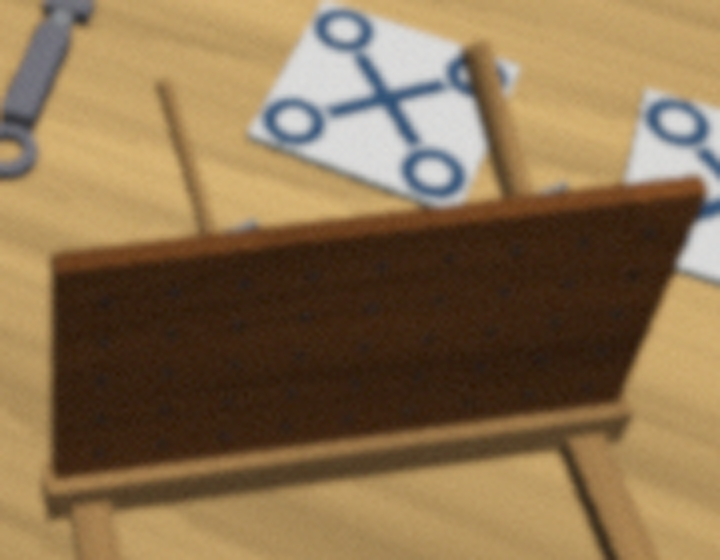

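```bash
python3 - <<'E'
from h import *
f=dict(np.load('top0.npz')); p,d=f['p'],f['d']; W=world(f,d)
n=np.array([.824,.566]);t=np.array([-.566,.824])
hsv=cv2.cvtColor(p,cv2.COLOR_RGB2HSV)
v,u=np.mgrid[0:420,0:560]; box=(u>110)&(u<245)&(v>90)&(v<195)
A=W[...,:2]@n; B=W[...,:2]@t; Z=W[...,2]; C=-np.array(f['R']).T@f['t']; print('cam',C)
for nm,s,rad in(('thick',1,8),('thin',-1,4)):
    k=box&(Z>215)&(Z<290)&(A<622)&(abs(B+210.8-80*s+8)<25)&(hsv[...,2]>60)&(hsv[...,1]>60)
    k&=((631-A)>(Z-200)*.9-22)
    P=W[k]; w=(C-P); w/=np.linalg.norm(w,axis=1)[:,None]; P=P-w*rad*.75
    l=cv2.fitLine(P.astype(np.float32),cv2.DIST_HUBER,0,.01,.01).ravel(); D=l[:3]*np.sign(l[5-3]); 
    X0=l[3:]; lam=(272-X0[2])/D[2]; tip=X0+D*lam; base=X0+D*(200-X0[2])/D[2]
    print(nm,k.sum(),'dir',np.round(D,3),'from vert',np.degrees(np.arccos(D[2])),'azim into',np.arctan2(-D[1],-D[0]),'tip',np.round(tip),'base',np.round(base),'a,b base',base[:2]@n,base[:2]@t+210.8, 'tip top px',P[P[:,2].argmax()].round())
E
```

```text
cam [ 350.60619102  -49.35685306 1476.61576359]
thick 125 dir [-0.442 -0.58   0.684] from vert 46.838142 azim into 0.9201322 tip [554. 199. 272.] base [601. 260. 200.] a,b base 642.1492245483398 84.65408776855473 tip top px [558. 204. 275.]
thin 65 dir [-0.424 -0.542  0.725] from vert 43.49546 azim into 0.9070531 tip [645.  67. 272.] base [687. 121. 200.] a,b base 635.1364911041259 -78.35460211181635 tip top px [643.  67. 273.]
```

>>> {"name": "drive_tool", "arguments": {"deltas": [[-1.81, -2.52, 0, 0], [-1.81, -2.52, 0, 0], [-1.81, -2.52, 0, 0], [-1.81, -2.52, 0, 0], [-1.81, -2.52, 0, 0], [-1.81, -2.52, 0, 0], [-1.81, -2.52, 0, 0], [-1.81, -2.52, 0, 0], [-1.81, -2.52, 0, 0], [-1.81, -2.52, 0, 0], [-1.81, -2.52, 0, 0], [-1.81, -2.52, 0, 0]], "jaw": 0}}

```text
clock: 1.1
eef_pos: [298.1, 248.3, 248.2]
tcp_rot: [-3.141, -0.0, 2.861]
contact_force: [0.4, -0.2, -0.5]
opening: 0.999
```

>>> {"name": "drive_tool", "arguments": {"deltas": [[-1.81, -2.52, 0, 0], [-1.81, -2.52, 0, 0], [-1.81, -2.52, 0, 0], [-1.81, -2.52, 0, 0], [-1.81, -2.52, 0, 0], [-1.81, -2.52, 0, 0], [-1.81, -2.52, 0, 0], [-1.81, -2.52, 0, 0], [-1.81, -2.52, 0, 0], [-1.81, -2.52, 0, 0], [-1.81, -2.52, 0, 0], [-1.81, -2.52, 0, 0]]}}

```text
clock: 2.1
eef_pos: [423.0, -102.6, 248.2]
tcp_rot: [3.142, -0.0, 2.86]
contact_force: [-0.3, 1.3, -0.5]
opening: 0.999
```

>>> {"name": "drive_tool", "arguments": {"deltas": [[0, 0, 0, 0.12], [0, 0, 0, 0.12], [0, 0, 0, 0.12], [0, 0, 0, 0.12], [0, 0, 0, 0.12], [0, 0, 0, 0.12], [0, 0, 0, 0.12], [0, 0, 0, 0.12], [0, 0, 0, 0.12], [0, 0, 0, 0.12], [0, 0, 0, 0.12], [0, 0, 0, 0.12]]}}

```text
clock: 3.1
eef_pos: [422.7, -100.9, 248.1]
tcp_rot: [-3.141, -0.0, 1.415]
contact_force: [0.1, 0.2, -0.2]
opening: 0.999
```

>>> {"name": "drive_tool", "arguments": {"deltas": [[0, 0, 0, 0.12], [0, 0, 0, 0.12], [0, 0, 0, 0.12], [0, 0, 0, 0.12], [0, 0, 0, 0.12], [0, 0, 0, 0.12], [0, 0, 0, 0.12], [0, 0, 0, 0.12], [0, 0, 0, 0.12], [0, 0, 0, 0.12], [0, 0, 0, 0.1], [0, 0, 0, 0]]}}

```text
clock: 4.1
eef_pos: [422.7, -100.9, 248.1]
tcp_rot: [-3.141, 0.0, 0.116]
contact_force: [0.2, -0.2, 0.3]
opening: 1.001
```

```bash
cat >> h.py <<'E'
def to(x,y,z,yaw):
    s=r.sense(); p=s['eef_pos'];a=s['tcp_rot'][2]; d=np.array([x,y,z])-p; c,q=np.cos(a),np.sin(a)
    print('t',round(s['clock'],2),'at',p.round(1),'yaw',round(a,3),'cm tool x,y,z',np.round([(d[0]*c+d[1]*q)/10,(d[0]*q-d[1]*c)/10,-d[2]/10],2),'turn',round((a-yaw+np.pi)%(2*np.pi)-np.pi,3))
E
python3 - <<'E'
from h import *
p,d,c,W=grab('wrist','pics/w1.png')
Z=W[...,2]; k=(Z>14)&(Z<30); P=W[k]; print(len(P))
R=np.array(c['R']);print('cam',(-R.T@c['t']).round(),'axis',R[2].round(3))
hsv=cv2.cvtColor(p,cv2.COLOR_RGB2HSV)
print('proj grip',proj(c,[452,-98,22]),'eye',proj(c,[520,-90,10]))
l=cv2.fitLine(P[:,:2].astype(np.float32),cv2.DIST_HUBER,0,.01,.01).ravel();print(l, cv2.minAreaRect(P[:,:2].astype(np.float32)))
E
```

```text
6031
cam [502. -91. 373.] axis [-0.305 -0.036 -0.952]
proj grip (np.float64(279.00998075821053), np.float64(138.1840262862969)) eye (np.float64(278.9666322292221), np.float64(62.1738848759899))
[ 6.7577988e-02  9.9771398e-01  4.4255365e+02 -2.0513278e+02] ((337.9836730957031, -154.16268920898438), (350.8823547363281, 409.63079833984375), 16.770021438598633)
```

View pics/w1.png

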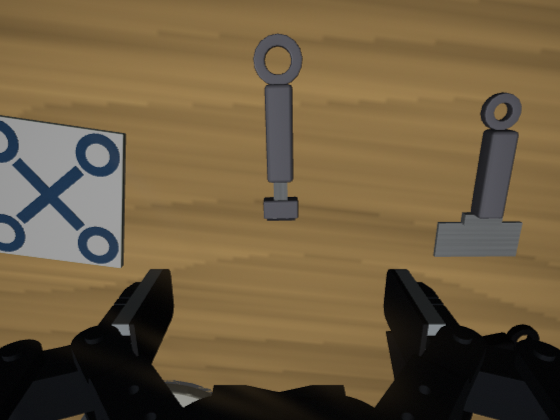

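The wrist view has the rake dead ahead (eye (278,60), handle x 266–293, y 84–181), close to the prediction. The knife is on the right, with its eye at (501,111).

```bash
python3 - <<'E'
from h import *
p=cv2.imread('pics/w1.png'); c=cams.camera_params('wrist'); R=np.array(c['R']);C=-R.T@c['t']
def ray(u,v,z):
    q=R.T@np.array([(u-c['cx'])/c['fx'],(v-c['cy'])/c['fy'],1]); return (C+q*(z-C[2])/q[2]).round(1)
hsv=cv2.cvtColor(p,cv2.COLOR_BGR2HSV); m=((hsv[...,1]<75)&(hsv[...,2]>40)).astype(np.uint8)
for nm,(u0,v0,u1,v1) in dict(rake=(240,25,315,225),knife=(425,85,530,262)).items():
    s=m[v0:v1,u0:u1].copy(); cs,h=cv2.findContours(s,cv2.RETR_CCOMP,cv2.CHAIN_APPROX_NONE)
    for q,hh in zip(cs,h[0]):
        if cv2.contourArea(q)>60 and hh[3]>=0:
            M=cv2.moments(q); print(nm,'eye',ray(M['m10']/M['m00']+u0,M['m01']/M['m00']+v0,5))
print('rake handle mid',ray(279.5,132,22),'ends',ray(279,84,22),ray(280,181,22))
to(422,-101,20,.115)
E
```

```text
rake eye [522.1 -87.5   5. ]
knife eye [ 502.2 -311.8    5. ]
rake handle mid [457.9 -97.6  22. ] ends [500.9 -91.8  22. ] [ 410.3 -104.    22. ]
t 4.15 at [ 422.8 -100.9  248.1] yaw 0.123 cm tool x,y,z [-0.08 -0.   22.81] turn 0.008
```

>>> {"name": "drive_tool", "arguments": {"deltas": [[0.15, 0, 2.5, 0], [0, 0, 3.0, 0], [0, 0, 3.0, 0], [0, 0, 3.0, 0], [0, 0, 3.0, 0], [0, 0, 3.0, 0], [0, 0, 2.5, 0], [0, 0, 1.8, 0], [0, 0, 1.0, 0], [0, 0, 0, 0]]}}

```text
clock: 4.98
eef_pos: [423.2, -100.5, 18.6]
tcp_rot: [-3.14, 0.003, 0.123]
contact_force: [-0.5, 0.0, -0.6]
opening: 1.002
```

>>> {"name": "drive_tool", "arguments": {"deltas": [[0, 0, 0, 0], [0, 0, 0, 0], [0, 0, 0, 0], [0, 0, 0, 0], [0, 0, 0, 0], [0, 0, 0, 0], [0, 0, 0, 0], [0, 0, 0, 0]], "jaw": 1, "force": 60}}

```text
clock: 5.65
eef_pos: [425.1, -100.9, 21.3]
tcp_rot: [3.141, -0.001, 0.121]
contact_force: [-0.9, -0.0, 11.8]
opening: 0.288
```

>>> {"name": "drive_tool", "arguments": {"deltas": [[0, 0, -1, 0], [0, 0, -2.5, 0], [0, 0, -3, 0], [0, 0, -3, 0], [0, 0, -3, 0], [0, 0, -3, 0], [0, 0, -3, 0], [0, 0, -3, 0], [0, 0, -3, 0], [0, 0, -3, 0], [0, 0, -1, 0], [0, 0, 0, 0]]}}

```text
clock: 6.65
eef_pos: [425.5, -101.0, 308.2]
tcp_rot: [3.14, -0.005, 0.121]
contact_force: [0.6, 0.9, -1.6]
opening: 0.289
```

>>> {"name": "drive_tool", "arguments": {"deltas": [[1.5, -1.6, 0, 0], [1.86, -2.02, 0, 0], [1.86, -2.02, 0, 0], [1.86, -2.02, 0, 0], [1.86, -2.02, 0, 0], [1.86, -2.02, 0, 0], [1.86, -2.02, 0, 0], [1.86, -2.02, 0, 0], [1.86, -2.02, 0, 0], [1.86, -2.02, 0, 0], [0.35, -0.4, 0, 0], [0, 0, 0, 0]]}}

```text
clock: 7.65
eef_pos: [584.3, 123.1, 302.8]
tcp_rot: [3.141, 0.003, 0.123]
contact_force: [0.1, -0.1, -1.1]
opening: 0.286
```

>>> {"name": "drive_tool", "arguments": {"deltas": [[0, 0, 0, -0.12], [0, 0, 0, -0.12], [0, 0, 0, -0.12], [0, 0, 0, -0.12], [0, 0, 0, 0]]}}

```text
clock: 8.07
eef_pos: [583.4, 120.7, 304.1]
tcp_rot: [-3.141, 0.002, 0.606]
contact_force: [0.0, 0.8, -2.0]
opening: 0.291
```

```bash
python3 - <<'E'
from h import *
to(585,122,255,.6)
p,d,c,W=grab('wrist','pics/w2.png')
E
```

```text
t 8.07 at [583.4 120.7 304.1] yaw 0.606 cm tool x,y,z [ 0.21 -0.02  4.91] turn 0.006
```

View pics/w2.png

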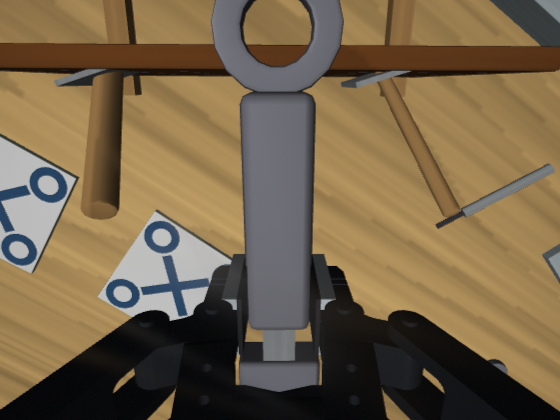

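The wrist view shows the rake square in the jaws with its eye over the board's top edge. The thick peg is on the left with its tip at (100,210), and the thin peg on the right with its tip at (450,215). I measure the pegs from this view.

```bash
python3 - <<'E'
from h import *
p,d,c,W=grab('wrist','pics/w3.png')
np.savez('w3.npz',p=p,d=d,**c)
R=np.array(c['R']);C=-R.T@c['t']; n=np.array([.824,.566]);t=np.array([-.566,.824])
Z=W[...,2]
T=W[(abs(Z-230)<6)&(np.mgrid[0:420,0:560][0]<80)]; T=T[:,:2]; l=cv2.fitLine(T.astype(np.float32),cv2.DIST_HUBER,0,.01,.01).ravel(); print('board top dir',l[:2],'into yaw',np.arctan2(l[0],-l[1])%np.pi,'a range',np.percentile(T@n,[2,50,98]))
v,u=np.mgrid[0:420,0:560]
for nm,bx,rad in(('thick',(70,85,135,225),8),('thin',(370,85,470,222),4)):
    k=(u>bx[0])&(u<bx[2])&(v>bx[1])&(v<bx[3])&(Z>195)&(Z<290)
    P=W[k]; w=C-P; w/=np.linalg.norm(w,axis=1)[:,None]; P=P-w*rad*.78
    l=cv2.fitLine(P.astype(np.float32),cv2.DIST_HUBER,0,.01,.01).ravel(); D=l[:3]*np.sign(l[2]);X=l[3:]
    f=lambda z:X+D*(z-X[2])/D[2]
    print(nm,k.sum(),'dir',D.round(3),'vert',np.degrees(np.arccos(D[2])).round(1),'azim',np.arctan2(-D[1],-D[0]).round(3),'tip272',f(272).round(1),'h230',f(230).round(1),'base',f(200).round(1),'zmax',P[:,2].max().round(),'a,b',(f(200)[:2]@n).round(),(f(200)[:2]@t+210.8).round())
E
```

```text
board top dir [ 0.56500906 -0.8250847 ] into yaw 0.6004442 a range [634.29347697 640.76479118 646.5993234 ]
thick 4660 dir [-0.445 -0.531  0.722] vert 43.8 azim 0.873 tip272 [557.6 200.9 272. ] h230 [583.5 231.8 230. ] base [602.  253.9 200. ] zmax 273.0 a,b 640.0 79.0
thin 2439 dir [-0.417 -0.532  0.737] vert 42.5 azim 0.906 tip272 [647.5  69.3 272. ] h230 [671.3  99.6 230. ] base [688.2 121.2 200. ] zmax 274.0 a,b 636.0 -79.0
```

>>> {"name": "drive_tool", "arguments": {"deltas": [[0.2, 0, 1.5, 0], [0, 0, 1.5, 0], [0, 0, 1.5, 0], [0, 0, 0.4, 0], [0, 0, 0, 0]], "force": 20}}

```text
clock: 8.58
eef_pos: [585.2, 122.5, 254.8]
tcp_rot: [-3.141, 0.003, 0.598]
contact_force: [-0.2, 0.0, -2.2]
opening: 0.29
```

>>> {"name": "drive_tool", "arguments": {"deltas": [[0, 0, 0.5, 0], [0, 0, 0.5, 0], [0, 0, 0.5, 0], [0, 0, 0.5, 0], [0, 0, 0.5, 0], [0, 0, 0.5, 0], [0, 0, 0.5, 0], [0, 0, 0.5, 0], [0, 0, 0.5, 0], [0, 0, 0, 0]]}}

```text
clock: 9.42
eef_pos: [587.0, 123.2, 211.9]
tcp_rot: [3.141, -0.002, 0.6]
contact_force: [-0.5, -0.7, 4.6]
opening: 0.286
```

```bash
cat >> h.py <<'E'
def tilt(f):
    # handle top line and ring, in tool-vertical plane: depth of centre strip
    s=r.sense(); p,d,c,W=grab('wrist',f); q=s['eef_pos'];a=s['tcp_rot'][2]
    ax=np.array([np.cos(a),np.sin(a)]); lat=np.array([-np.sin(a),np.cos(a)])
    V=W-q; A=V[...,:2]@ax;L=V[...,:2]@lat; Z=V[...,2]
    hs=cv2.cvtColor(p,cv2.COLOR_RGB2HSV)
    k=(abs(L)<8)&(A>12)&(A<70)&(Z>-40)&(Z<60)&(hs[...,1]<90)
    X=np.stack([A[k],Z[k]],1).astype(np.float32)
    b=np.polyfit(X[:,0],X[:,1],1); print('n',k.sum(),'tilt deg',np.degrees(np.arctan(b[0])).round(1),'top line at grip z',b[1].round(1))
    th=np.arctan(b[0]); e=np.array([np.cos(th),np.sin(th)]);nn=np.array([-np.sin(th),np.cos(th)])
    # along/normal coords rel. to (0,b1)
    al=A*e[0]+(Z-b[1])*e[1]; no=A*nn[0]+(Z-b[1])*nn[1]
    g=(no>-16)&(no<-8)&(al>45)&(abs(L)<32)&(al<150)&(hs[...,1]<90)
    if g.sum()>30:
        G=np.stack([al[g],L[g]],1).astype(np.float32); print('ring n',g.sum(),'along',G[:,0].min(),G[:,0].max(),'lat',G[:,1].min(),G[:,1].max())
    h=(no>-4)&(no<4)&(al>10)&(abs(L)<16)&(al<110)&(hs[...,1]<90); print('handle end along',np.percentile(al[h],99),'lat at near/far',np.mean(L[h&(al<35)]),np.mean(L[h&(al>50)]))
E
python3 - <<'E'
from h import *
tilt('pics/w4.png'); print(r.sense()['contact_force'])
E
```

```text
n 8525 tilt deg 26.4 top line at grip z 0.9
ring n 11895 along 73.49194 102.53069 lat -22.846443 22.673668
handle end along 77.45481515973589 lat at near/far -0.10222132468844676 -0.2438139843295453
[-0.54004645 -1.19121251  2.9093535 ]
```

View pics/w4.png

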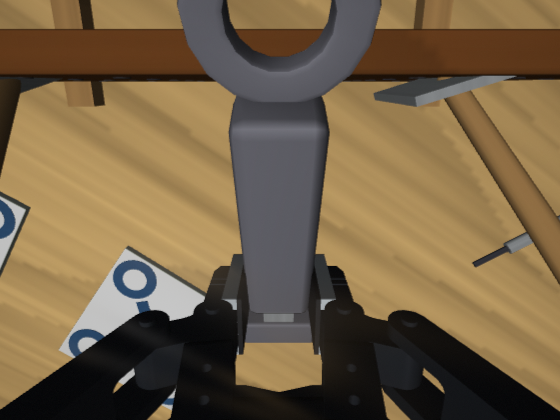

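>>> {"name": "drive_tool", "arguments": {"deltas": [[0, 0, 0, 0], [0, 0, 0, 0], [0, 0, -1, 0], [0, 0, -2, 0], [0, 0, -2, 0], [0, 0, -2, 0], [0, 0, -1.3, 0], [0, 0, 0, 0]], "force": 60}}

```text
clock: 10.13
eef_pos: [587.5, 123.4, 297.7]
tcp_rot: [3.14, -0.004, 0.601]
contact_force: [-0.6, -0.6, -0.5]
opening: 0.289
```

>>> {"name": "drive_tool", "arguments": {"deltas": [[-1.0, -0.5, 0, 0], [-1.8, -0.9, 0, 0], [-1.8, -0.9, 0, 0], [-1.8, -0.9, 0, 0], [-1.8, -0.9, 0, 0], [-0.9, -0.5, 0, 0], [0, 0, 0, -0.1], [0, 0, 0, -0.1], [0, 0, 0, -0.1], [0, 0, 0, 0], [0, 0, 0, 0]]}}

```text
clock: 11.05
eef_pos: [484.8, 109.5, 293.7]
tcp_rot: [-3.141, 0.001, 0.898]
contact_force: [0.1, -0.2, -1.4]
opening: 0.284
```

```bash
python3 - <<'E'
from h import *
tilt('pics/w5.png'); to(485.5,109.8,264.8,.9)
E
```

```text
n 8433 tilt deg 25.7 top line at grip z 0.7
ring n 11541 along 73.404564 102.36994 lat -23.044043 22.29652
handle end along 77.53329738072158 lat at near/far -0.30226870791250066 -0.4822468731341606
t 11.1 at [484.9 109.5 293.8] yaw 0.897 cm tool x,y,z [0.06 0.03 2.9 ] turn -0.003
```

View pics/w5.png

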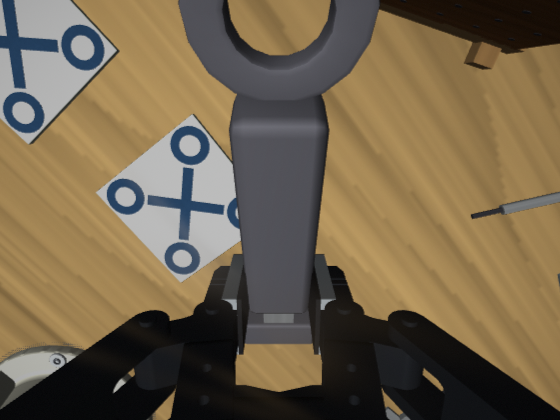

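>>> {"name": "drive_tool", "arguments": {"deltas": [[0, 0, 1.4, 0], [0, 0, 1.4, 0], [0.33, 0, 0.37, 0], [0.33, 0, 0.37, 0], [0.33, 0, 0.37, 0], [0.33, 0, 0.37, 0], [0.33, 0, 0.37, 0], [0.33, 0, 0.37, 0], [0.33, 0, 0.37, 0], [0.33, 0, 0.37, 0], [0, 0, 0, 0]]}}

```text
clock: 12.02
eef_pos: [501.8, 130.7, 235.9]
tcp_rot: [-3.141, 0.0, 0.901]
contact_force: [0.1, 0.3, -1.7]
opening: 0.288
```

```bash
python3 - <<'E'
from h import *
s=r.sense(); print(s['contact_force'],s['wrist_torque']); tilt('pics/w6.png'); to(485.5,109.8,264.8,.9)
p,d,c,W=grab('scene','pics/s6.png'); u,v=map(int,proj(c,[550,190,290])); print(u,v)
cv2.imwrite('pics/c6.png',cv2.resize(cv2.imread('pics/s6.png')[v-50:v+60,u-80:u+80],None,fx=5,fy=5,interpolation=cv2.INTER_CUBIC))
E
```

```text
[ 0.10852336  0.28001057 -1.6949399 ] [-0.10526323  0.02209943  0.00214306]
n 8431 tilt deg 25.8 top line at grip z 0.7
ring n 11519 along 73.73613 102.33575 lat -23.6448 22.342741
handle end along 77.52588488259882 lat at near/far -0.2714092778585923 -0.4644901609217645
t 12.07 at [501.6 130.5 236.2] yaw 0.901 cm tool x,y,z [-2.62  0.02 -2.86] turn 0.001
390 216
```

View pics/c6.png

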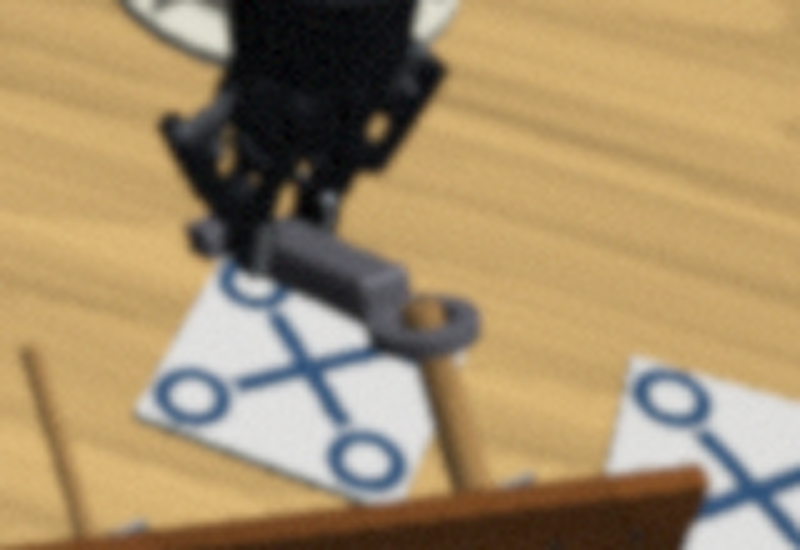

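The scene crop shows the thick peg's tip inside the rake's ring. I slide it further down.

>>> {"name": "drive_tool", "arguments": {"deltas": [[0.33, 0, 0.37, 0], [0.33, 0, 0.37, 0], [0.33, 0, 0.37, 0], [0.33, 0, 0.37, 0], [0.33, 0, 0.37, 0], [0.33, 0, 0.37, 0], [0.33, 0, 0.37, 0], [0, 0, 0, 0]]}}

```text
clock: 12.78
eef_pos: [516.1, 148.8, 209.9]
tcp_rot: [-3.141, 0.001, 0.901]
contact_force: [0.1, 0.3, -1.6]
opening: 0.292
```

>>> {"name": "drive_tool", "arguments": {"deltas": [[0.33, 0, 0.37, 0], [0.33, 0, 0.37, 0], [0.33, 0, 0.37, 0], [0, 0, 0, 0]]}}

```text
clock: 13.12
eef_pos: [522.3, 156.5, 198.9]
tcp_rot: [-3.141, 0.0, 0.901]
contact_force: [0.3, -0.7, -2.4]
opening: 0.292
```

>>> {"name": "drive_tool", "arguments": {"deltas": [[0, 0, 0, 0], [0, 0, 0, 0], [0, 0, 0, 0], [0, 0, 0, 0], [0, 0, 0, 0], [0, 0, 0, 0], [0, 0, 0, 0], [0, 0, 0, 0]], "jaw": 0}}

```text
clock: 13.78
eef_pos: [522.2, 156.1, 199.8]
tcp_rot: [3.142, -0.0, 0.901]
contact_force: [0.1, -0.6, 0.5]
opening: 0.996
```

```bash
python3 - <<'E'
from h import *
s=r.sense(); print(s['contact_force'],s['opening'])
p,d,c,W=grab('wrist','pics/w7.png'); grab('scene','pics/s7.png')
a=cv2.resize(cv2.imread('pics/w7.png'),(400,300)); b=cv2.resize(cv2.imread('pics/s7.png')[150:330,280:520],(400,300)); cv2.imwrite('pics/c7.png',np.hstack([a,b]))
E
```

```text
[ 0.0723844  -0.55124766  0.50867119] 0.9960869761456189
```

View pics/c7.png

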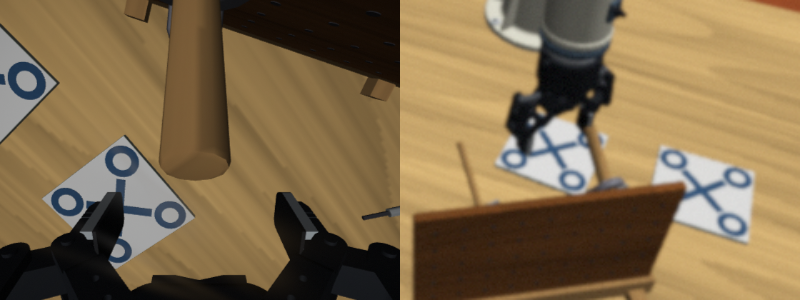

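>>> {"name": "drive_tool", "arguments": {"deltas": [[-1, 0, 0, 0], [-2, 0, 0, 0], [-2, 0, 0, 0], [-1, 0, -1, 0], [0, 0, -3, 0], [0, 0, -3, 0], [0, 0, -3, 0]]}}

```text
clock: 14.47
eef_pos: [484.3, 108.6, 301.6]
tcp_rot: [-3.141, -0.0, 0.9]
contact_force: [0.5, 0.4, 0.9]
opening: 0.997
```

>>> {"name": "drive_tool", "arguments": {"deltas": [[-2, 1.1, 0, 0], [-3.2, 1.75, 0, 0], [-3.2, 1.75, 0, 0], [-3.2, 1.75, 0, 0], [-3.2, 1.75, 0, 0], [-3.2, 1.75, 0, 0], [-3.2, 1.75, 0, 0], [-3.2, 1.75, 0, 0], [-3.2, 1.75, 0, 0], [-3.2, 1.75, 0, 0], [-3.2, 1.75, 0, 0], [-3.2, 1.75, 0, 0]]}}

```text
clock: 15.47
eef_pos: [412.5, -310.7, 300.8]
tcp_rot: [3.14, -0.0, 0.9]
contact_force: [0.3, 0.7, 0.2]
opening: 1.005
```

>>> {"name": "drive_tool", "arguments": {"deltas": [[-1, 0.65, 0, 0], [0, 0, 0, 0.12], [0, 0, 0, 0.12], [0, 0, 0, 0.12], [0, 0, 0, 0.12], [0, 0, 0, 0.12], [0, 0, 0, 0.12], [0, 0, 0, 0.06], [0, 0, 0, 0]]}}

```text
clock: 16.22
eef_pos: [412.3, -320.4, 300.4]
tcp_rot: [3.141, -0.0, 0.118]
contact_force: [0.2, -0.8, 0.4]
opening: 1.001
```

```bash
python3 - <<'E'
from h import *
p,d,c,W=grab('wrist','pics/w8.png'); R=np.array(c['R']);C=-R.T@c['t']
Z=W[...,2]; hs=cv2.cvtColor(p,cv2.COLOR_RGB2HSV)
near=(np.linalg.norm(W[...,:2]-[440,-319],axis=-1)<110)
k=near&(Z>15)&(Z<30)&(hs[...,1]<90); P=W[k][:,:2].astype(np.float32)
n,l,st,ce=cv2.connectedComponentsWithStats(k.astype(np.uint8)); i=1+st[1:,4].argmax(); P=W[l==i][:,:2].astype(np.float32)
print('handle',cv2.minAreaRect(P),np.median(Z[l==i]))
m=(near&(hs[...,1]<90)).astype(np.uint8); cs,h=cv2.findContours(m,cv2.RETR_CCOMP,cv2.CHAIN_APPROX_NONE)
for q,hh in zip(cs,h[0]):
    if cv2.contourArea(q)>80 and hh[3]>=0:
        M=cv2.moments(q);u,v=M['m10']/M['m00'],M['m01']/M['m00']; y=R.T@np.array([(u-c['cx'])/c['fx'],(v-c['cy'])/c['fy'],1]); print('hole',u,v,M['m00'],(C+y*(5-C[2])/y[2]).round(1))
to(411.7,-322.4,20,.122)
E
```

```text
handle ((438.94757080078125, -317.5694885253906), (89.78712463378906, 24.86720848083496), 7.29466438293457) 21.46290253766192
hole 278.53619909502265 73.83785822021116 221.0 [ 500.9 -310.1    5. ]
t 16.27 at [ 412.3 -320.4  300.2] yaw 0.122 cm tool x,y,z [-0.08  0.19 28.02] turn 0.0
```

>>> {"name": "drive_tool", "arguments": {"deltas": [[-0.1, 0.07, 2.5, 0], [0, 0, 3.2, 0], [0, 0, 3.2, 0], [0, 0, 3.2, 0], [0, 0, 3.2, 0], [0, 0, 3.2, 0], [0, 0, 3.0, 0], [0, 0, 3.0, 0], [0, 0, 2.2, 0], [0, 0, 1.2, 0], [0, 0, 0, 0], [0, 0, 0, 0]]}}

```text
clock: 17.27
eef_pos: [411.5, -321.6, 21.0]
tcp_rot: [-3.141, 0.0, 0.122]
contact_force: [-0.5, -0.9, 0.1]
opening: 1.001
```

>>> {"name": "drive_tool", "arguments": {"deltas": [[0, 0, 0, 0], [0, 0, 0, 0], [0, 0, 0, 0], [0, 0, 0, 0], [0, 0, 0, 0], [0, 0, 0, 0], [0, 0, 0, 0], [0, 0, 0, 0]], "jaw": 1, "force": 60}}

```text
clock: 17.93
eef_pos: [411.8, -321.9, 21.6]
tcp_rot: [3.141, -0.001, 0.121]
contact_force: [-1.3, 1.5, 8.9]
opening: 0.29
```

>>> {"name": "drive_tool", "arguments": {"deltas": [[0, 0, -1, 0], [0, 0, -2.5, 0], [0, 0, -3, 0], [0, 0, -3, 0], [0, 0, -3, 0], [0, 0, -3, 0], [0, 0, -3, 0], [0, 0, -3, 0], [0, 0, -3, 0], [0, 0, -3, 0], [0, 0, -1, 0], [0, 0, 0, 0]]}}

```text
clock: 18.93
eef_pos: [412.3, -322.2, 308.7]
tcp_rot: [3.138, -0.004, 0.121]
contact_force: [0.7, -1.6, -1.3]
opening: 0.29
```

```bash
python3 - <<'E'
from h import *
tilt('pics/w9.png'); to(585,122,300,.6)
E
```

```text
n 6998 tilt deg 0.0 top line at grip z 0.1
ring n 6515 along 71.75823 106.30269 lat -16.979858 18.057274
handle end along 72.06243108572254 lat at near/far 0.2132831182867078 0.3605954575201834
t 18.98 at [ 411.5 -321.6  306.4] yaw 0.121 cm tool x,y,z [ 22.57 -41.95   0.64] turn -0.479
```

>>> {"name": "drive_tool", "arguments": {"deltas": [[0.4, -0.8, -1.5, 0], [1.7, -3.12, -0.7, 0], [1.76, -3.24, 0, 0], [1.76, -3.24, 0, 0], [1.76, -3.24, 0, 0], [1.76, -3.24, 0, 0], [1.76, -3.24, 0, 0], [1.76, -3.24, 0, 0], [1.76, -3.24, 0, 0], [1.76, -3.24, 0, 0], [1.76, -3.24, 0, 0], [1.76, -3.24, 0, 0]]}}

```text
clock: 19.98
eef_pos: [562.3, 64.5, 324.9]
tcp_rot: [3.142, 0.004, 0.121]
contact_force: [0.4, -1.1, -1.3]
opening: 0.282
```

>>> {"name": "drive_tool", "arguments": {"deltas": [[1.76, -3.24, 0, 0], [1.3, -2.5, 0, 0], [0, 0, 0, -0.12], [0, 0, 0, -0.12], [0, 0, 0, -0.12], [0, 0, 0, -0.12], [0, 0, 0, 0], [0, 0, 0, 0]]}}

```text
clock: 20.65
eef_pos: [585.8, 123.2, 325.5]
tcp_rot: [-3.14, 0.003, 0.597]
contact_force: [0.2, -0.6, -2.2]
opening: 0.292
```

```bash
python3 - <<'E'
from h import *
to(589,124,255,.6);tilt('pics/w10.png')
E
```

```text
t 20.65 at [585.8 123.2 325.5] yaw 0.597 cm tool x,y,z [0.31 0.12 7.05] turn -0.003
n 7032 tilt deg -1.2 top line at grip z 0.9
ring n 6526 along 72.016754 106.40783 lat -17.401543 17.699812
handle end along 72.14208421280725 lat at near/far -0.1295685918590949 -0.014234335908683804
```

>>> {"name": "drive_tool", "arguments": {"deltas": [[0.3, 0.1, 2, 0], [0, 0, 2.5, 0], [0, 0, 1.7, 0], [0, 0, 0.8, 0], [0, 0, 0, 0]], "force": 20}}

```text
clock: 21.12
eef_pos: [588.4, 123.9, 255.2]
tcp_rot: [-3.14, 0.004, 0.598]
contact_force: [-0.6, -0.4, -1.5]
opening: 0.287
```

>>> {"name": "drive_tool", "arguments": {"deltas": [[0, 0, 0.5, 0], [0, 0, 0.5, 0], [0, 0, 0.5, 0], [0, 0, 0.5, 0], [0, 0, 0.5, 0], [0, 0, 0.5, 0], [0, 0, 0.5, 0], [0, 0, 0.5, 0], [0, 0, 0.3, 0], [0, 0, 0, 0]]}}

```text
clock: 21.95
eef_pos: [590.5, 124.4, 215.6]
tcp_rot: [3.141, -0.002, 0.6]
contact_force: [-1.8, -0.9, 3.8]
opening: 0.29
```

```bash
python3 - <<'E'
from h import *
to(589,124,300,.6);tilt('pics/w11.png')
E
```

```text
t 21.95 at [590.5 124.4 215.6] yaw 0.6 cm tool x,y,z [-0.14 -0.05 -8.44] turn 0.0
n 8493 tilt deg 23.5 top line at grip z 1.9
ring n 11118 along 69.13224 101.97742 lat -17.821278 17.579506
handle end along 73.45836000617727 lat at near/far -0.15914781774762035 -0.22480712952377388
```

>>> {"name": "drive_tool", "arguments": {"deltas": [[0, 0, 0.4, 0], [0, 0, 0.3, 0], [0, 0, 0, 0]]}}

```text
clock: 22.25
eef_pos: [590.4, 124.5, 208.4]
tcp_rot: [3.141, -0.002, 0.6]
contact_force: [-1.4, -1.3, 5.1]
opening: 0.291
```

>>> {"name": "drive_tool", "arguments": {"deltas": [[0, 0, 0, 0], [0, 0, 0, 0], [0, 0, -1, 0], [0, 0, -2, 0], [0, 0, -2, 0], [0, 0, -2, 0], [0, 0, -2, 0], [0, 0, -1, 0], [0, 0, 0, 0]], "force": 60}}

```text
clock: 23.0
eef_pos: [590.6, 124.5, 310.2]
tcp_rot: [3.14, -0.003, 0.601]
contact_force: [0.8, 1.3, -0.9]
opening: 0.292
```

```bash
python3 - <<'E'
from h import *
tilt('pics/w12.png')
th=np.radians(26); A=89.8*np.cos(th)+17*np.sin(th);Zr=1+89.8*np.sin(th)-17*np.cos(th)
D=np.array([-.416,-.524,.743]); T=np.array([647,69,272]); e=T+25*D; q=e-[A*np.cos(.9),A*np.sin(.9),Zr]; print(A,Zr,e,q); to(*q,.9)
E
```

```text
n 8833 tilt deg 25.8 top line at grip z 3.2
ring n 8338 along 69.715225 102.35509 lat -17.769735 17.400314
handle end along 73.62386370812699 lat at near/far -0.14853315434562775 -0.18834891349690716
88.16401485307951 25.08623019457331 [636.6    55.9   290.575] [581.79636952 -13.1612453  265.48876981]
t 23.05 at [589.9 124.4 308.4] yaw 0.601 cm tool x,y,z [-8.45 10.89  4.29] turn -0.299
```

>>> {"name": "drive_tool", "arguments": {"deltas": [[-0.9, 1.2, 0.2, 0], [-1.9, 2.4, 0.2, 0], [-1.9, 2.45, 0.2, 0], [-1.9, 2.45, 0, 0], [-1.9, 2.45, 0, 0], [0, 0, 0, -0.1], [0, 0, 0, -0.1], [0, 0, 0, -0.1], [0, 0, 0, 0], [0, 0, 0, 0]]}}

```text
clock: 23.88
eef_pos: [580.7, -14.6, 300.2]
tcp_rot: [-3.14, 0.002, 0.897]
contact_force: [-0.2, -0.5, -1.2]
opening: 0.29
```

```bash
python3 - <<'E'
from h import *
tilt('pics/w13.png'); to(581.3,-13.8,263.3,.9)
E
```

```text
n 8826 tilt deg 25.5 top line at grip z 3.3
ring n 8277 along 69.20827 102.23187 lat -18.303123 17.20875
handle end along 73.51212460395475 lat at near/far -0.31545327883087193 -0.540975446627088
t 23.93 at [580.9 -14.4 300.6] yaw 0.897 cm tool x,y,z [ 0.07 -0.    3.73] turn -0.003
```

>>> {"name": "drive_tool", "arguments": {"deltas": [[0.07, 0, 1.5, 0], [0, 0, 1.5, 0], [0, 0, 0.73, 0], [0.33, 0, 0.37, 0], [0.33, 0, 0.37, 0], [0.33, 0, 0.37, 0], [0, 0, 0, 0], [0, 0, 0, 0]]}}

```text
clock: 24.6
eef_pos: [588.4, -5.5, 253.5]
tcp_rot: [3.141, -0.0, 0.901]
contact_force: [0.4, 0.1, -2.3]
opening: 0.289
```

```bash
python3 - <<'E'
from h import *
s=r.sense(); tilt('pics/w14.png'); to(581.3,-13.8,263.3,.9); q=s['eef_pos']; print(s['contact_force'],'eye',q+[89*.6216,89*.783,27.3])
p,d,c,W=grab('scene','pics/s14.png'); print('proj eye',proj(c,q+[89*.6216,89*.783,27.3]),'tip',proj(c,[647,69,273]))
u,v=map(int,proj(c,[647,69,275])); print(u-60,v-45)
cv2.imwrite('pics/c14.png',cv2.resize(cv2.imread('pics/s14.png')[v-45:v+45,u-60:u+60],None,fx=6.5,fy=6.5,interpolation=cv2.INTER_CUBIC))
E
```

```text
n 8835 tilt deg 25.6 top line at grip z 3.2
ring n 8336 along 69.97135 102.2771 lat -18.211342 17.089361
handle end along 73.56313186432908 lat at near/far -0.29348262501425176 -0.4802606243515139
t 24.65 at [588.3  -5.6 253.7] yaw 0.901 cm tool x,y,z [-1.08 -0.04 -0.96] turn 0.001
[ 0.42648703  0.10787774 -2.31462598] eye [643.67354506  64.18979383 280.8195083 ]
proj eye (np.float64(314.2248486288296), np.float64(230.0798228216425)) tip (np.float64(315.62605162026756), np.float64(234.68034667877419))
255 188
```

View pics/c14.png

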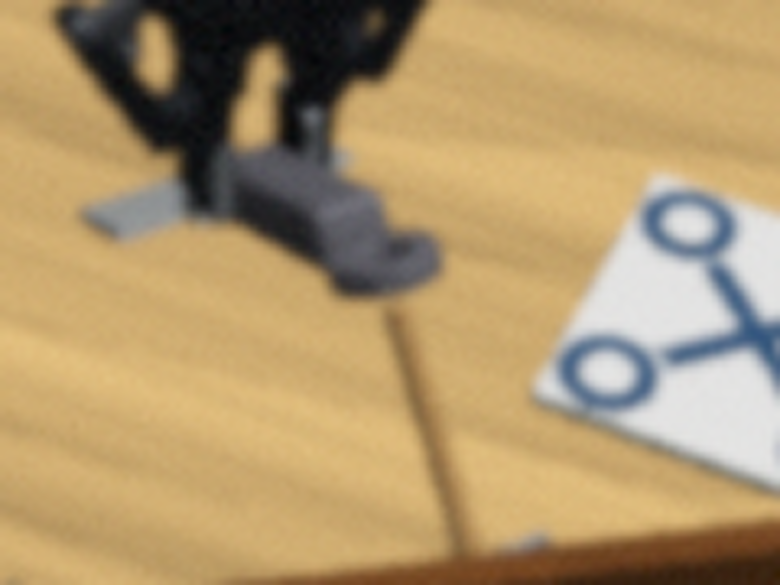

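The tip, at crop (397,312), lies just under the ring and on its axis line, within about 3 mm. I insert gently while watching the force.

>>> {"name": "drive_tool", "arguments": {"deltas": [[0.2, 0, 0.22, 0], [0.2, 0, 0.22, 0], [0.2, 0, 0.22, 0], [0.2, 0, 0.22, 0], [0.2, 0, 0.22, 0], [0.2, 0, 0.22, 0], [0.2, 0, 0.22, 0], [0, 0, 0, 0]]}}

```text
clock: 25.37
eef_pos: [596.8, 5.5, 237.3]
tcp_rot: [-3.141, 0.0, 0.901]
contact_force: [-0.2, 0.0, -2.1]
opening: 0.288
```

```bash
python3 - <<'E'
from h import *
s=r.sense(); print(s['contact_force'],s['wrist_torque']); tilt('pics/w15.png')
q=s['eef_pos']; p,d,c,W=grab('scene','pics/s15.png'); e=q+[89*.6216,89*.783,27.3]; print('eye',e,proj(c,e))
cv2.imwrite('pics/c15.png',cv2.resize(cv2.imread('pics/s15.png')[188:278,255:375],None,fx=6.5,fy=6.5,interpolation=cv2.INTER_CUBIC))
# brown pixels above ring plane inside hole (peg end) : world pts close to eye
P=W-e; hs=cv2.cvtColor(p,cv2.COLOR_RGB2HSV); k=(np.linalg.norm(P,axis=-1)<26)
for v,u in zip(*np.nonzero(k)): print(u,v,hs[v,u,:].tolist(),P[v,u].round().astype(int).tolist(),end=' ; ')
E
```

```text
[-0.15323973  0.01930498 -2.09338351] [-0.05867766  0.05713673  0.03719761]
n 8814 tilt deg 25.6 top line at grip z 3.2
ring n 7885 along 69.42748 102.2484 lat -18.2617 17.04522
handle end along 73.49072655584216 lat at near/far -0.3427467075290618 -0.4911402455014584
eye [652.07662905  75.21775363 264.58703172] (np.float64(317.32069298172445), np.float64(240.2897657682768))
313 229 [120, 17, 119] [-17, -17, 9] ; 314 229 [116, 16, 115] [-18, -15, 8] ; 315 229 [165, 4, 116] [-20, -14, 7] ; 310 230 [124, 17, 120] [-12, -21, 8] ; 311 230 [120, 18, 116] [-14, -20, 7] ; 312 230 [117, 20, 115] [-15, -18, 7] ; 313 230 [124, 18, 114] [-17, -17, 6] ; 314 230 [128, 18, 112] [-19, -15, 5] ; 315 230 [133, 16, 110] [-20, -14, 4] ; 316 230 [12, 37, 125] [-22, -12, 2] ; 309 231 [120, 18, 112] [-10, -23, 7] ; 310 231 [128, 19, 109] [-10, -20, 8] ; 311 231 [120, 20, 112] [-12, -19, 6] ; 312 231 [123, 24, 107] [-15, -18, 4] ; 313 231 [120, 19, 106] [-15, -16, 5] ; 314 231 [124, 17, 107] [-18, -15, 3] ; 315 231 [138, 12, 103] [-18, -13, 4] ; 316 231 [10, 26, 118] [-19, -11, 3] ; 308 232 [120, 23, 101] 
[... 7968 characters left out ...]
 -11] ; 319 249 [17, 132, 139] [10, 9, -11] ; 320 249 [17, 135, 163] [8, 10, -13] ; 321 249 [17, 125, 183] [8, 12, -12] ; 318 250 [18, 127, 153] [11, 7, -14] ; 319 250 [17, 128, 141] [10, 9, -14] ; 320 250 [16, 131, 156] [9, 10, -15] ; 321 250 [17, 133, 172] [10, 13, -12] ; 318 251 [18, 125, 161] [11, 7, -17] ; 319 251 [18, 129, 140] [12, 9, -15] ; 320 251 [17, 134, 147] [12, 11, -14] ; 321 251 [17, 133, 167] [10, 13, -15] ; 322 251 [18, 126, 180] [9, 15, -16] ; 319 252 [18, 128, 145] [14, 10, -15] ; 320 252 [17, 135, 144] [11, 11, -18] ; 321 252 [17, 134, 162] [11, 13, -17] ; 322 252 [18, 131, 177] [10, 15, -17] ; 319 253 [18, 128, 160] [14, 10, -19] ; 320 253 [17, 132, 143] [13, 12, -19] ;
```

Brown peg pixels (315–318, 234–238) show inside the ring, with depth at the eye. So the thin peg is through, at zero force. I slide down.

>>> {"name": "drive_tool", "arguments": {"deltas": [[0.33, 0, 0.37, 0], [0.33, 0, 0.37, 0], [0.33, 0, 0.37, 0], [0.33, 0, 0.37, 0], [0.33, 0, 0.37, 0], [0.33, 0, 0.37, 0], [0, 0, 0, 0]]}}

```text
clock: 26.05
eef_pos: [609.0, 21.2, 214.7]
tcp_rot: [-3.141, 0.001, 0.901]
contact_force: [-0.6, -0.1, -1.5]
opening: 0.287
```

>>> {"name": "drive_tool", "arguments": {"deltas": [[0.33, 0, 0.37, 0], [0.33, 0, 0.37, 0], [0.33, 0, 0.37, 0], [0.33, 0, 0.37, 0], [0, 0, 0, 0]]}}

```text
clock: 26.47
eef_pos: [617.2, 31.6, 199.9]
tcp_rot: [-3.141, 0.0, 0.901]
contact_force: [-0.4, 0.5, -1.7]
opening: 0.291
```

Eye at about 227 mm height (≈37 mm along the peg). I release and retreat.

>>> {"name": "drive_tool", "arguments": {"deltas": [[0, 0, 0, 0], [0, 0, 0, 0], [0, 0, 0, 0], [0, 0, 0, 0], [0, 0, 0, 0], [0, 0, 0, 0], [0, 0, 0, 0], [0, 0, 0, 0]], "jaw": 0}}

```text
clock: 27.13
eef_pos: [617.3, 31.0, 201.0]
tcp_rot: [3.142, -0.0, 0.901]
contact_force: [-0.2, 0.4, 0.2]
opening: 1.001
```

>>> {"name": "drive_tool", "arguments": {"deltas": [[-1, 0, 0, 0], [-2, 0, 0, 0], [-3, 0, 0, 0], [-3, 0, -1, 0], [-3, 0, -3, 0], [-3, 0, -3, 0], [-3, 0, -3, 0], [0, 0, 0, 0], [0, 0, 0, 0], [0, 0, 0, 0], [0, 0, 0, 0], [0, 0, 0, 0]]}}

```text
clock: 28.13
eef_pos: [506.2, -108.1, 298.0]
tcp_rot: [-3.14, 0.001, 0.902]
contact_force: [0.2, -0.5, -0.1]
opening: 1.006
```

```bash
python3 - <<'E'
from h import *
print(r.sense()['contact_force'])
ims=[]
p,d,c,W=grab('top','pics/t16.png')
g=grab('wrist','pics/w16.png'); s=grab('scene','pics/s16.png')
a=cv2.resize(cv2.imread('pics/w16.png'),(400,300)); b=cv2.resize(cv2.imread('pics/s16.png')[205:295,285:405],(400,300),interpolation=cv2.INTER_CUBIC)
e=cv2.resize(cv2.imread('pics/t16.png')[85:200,105:258],(400,300),interpolation=cv2.INTER_CUBIC); f=cv2.resize(cv2.imread('pics/t16.png'),(400,300))
cv2.imwrite('pics/c16.png',np.vstack([np.hstack([a,b]),np.hstack([e,f])]))
# ring points: grey, near pegs, z in 190..260
D=np.array([-.416,-.524,.743])
for nm,T in(('thick',[557.5,200.5,272.5]),('thin',[647.3,69,272.5])):
    O=np.array(T)-97.5*D
    for cn,(pp,_,_,WW) in(('wrist',g),('top',(p,d,c,W)),('scene',s)):
        V=WW-O; z=V@D; rad=np.linalg.norm(V-z[...,None]*D,axis=-1); hs=cv2.cvtColor(pp,cv2.COLOR_RGB2HSV)
        k=(rad<26)&(z>0)&(z<97)&(hs[...,1]<60)
        if k.sum(): print(nm,cn,k.sum(),'grey z along',np.percentile(z[k],[2,25,50,75,98]).round(),'centroid',WW[k].mean(0).round())
E
```

```text
[ 0.15368087 -0.46274885 -0.07454195]
thick top 161 grey z along [11. 19. 27. 32. 36.] centroid [588. 242. 223.]
thick scene 120 grey z along [19. 26. 30. 48. 92.] centroid [589. 236. 237.]
thin top 134 grey z along [ 1.  8. 17. 22. 29.] centroid [678. 114. 212.]
thin scene 17 grey z along [18. 21. 22. 23. 25.] centroid [683. 117. 225.]
```

View pics/c16.png

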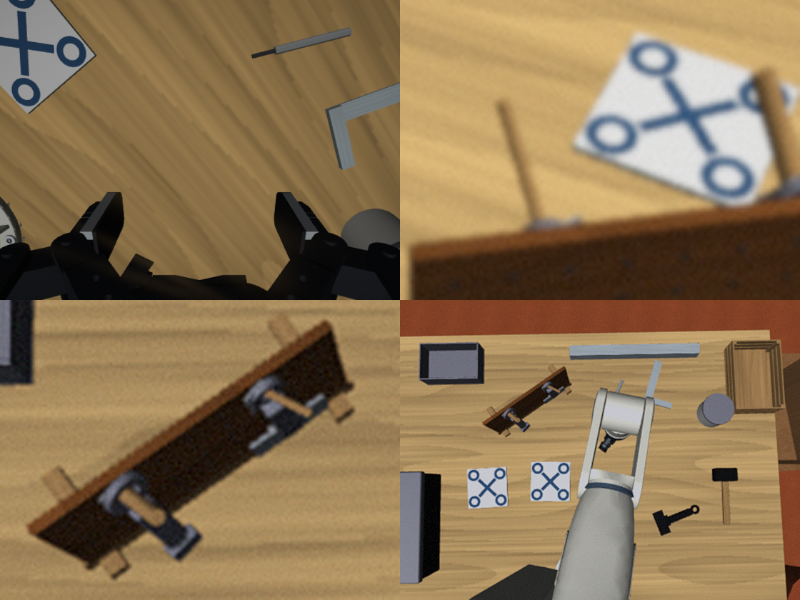

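Both rings are on their pegs near the board, the blade and head hang below, and the bystanders look unmoved. I check that both tools are at rest, then hand in.

>>> {"name": "drive_tool", "arguments": {"deltas": [[0, 0, 0, 0], [0, 0, 0, 0], [0, 0, 0, 0], [0, 0, 0, 0], [0, 0, 0, 0], [0, 0, 0, 0], [0, 0, 0, 0], [0, 0, 0, 0], [0, 0, 0, 0], [0, 0, 0, 0], [0, 0, 0, 0], [0, 0, 0, 0]]}}

```text
clock: 29.28
eef_pos: [506.5, -108.8, 299.3]
tcp_rot: [3.142, 0.0, 0.901]
contact_force: [0.3, -0.4, -0.6]
opening: 1.0
```

>>> {"name": "drive_tool", "arguments": {"deltas": [[0, 0, 0, 0], [0, 0, 0, 0], [0, 0, 0, 0], [0, 0, 0, 0], [0, 0, 0, 0], [0, 0, 0, 0], [0, 0, 0, 0], [0, 0, 0, 0], [0, 0, 0, 0], [0, 0, 0, 0], [0, 0, 0, 0], [0, 0, 0, 0]]}}

```text
clock: 30.28
eef_pos: [506.5, -108.8, 299.3]
tcp_rot: [3.142, 0.0, 0.901]
contact_force: [0.2, -0.2, -0.0]
opening: 1.002
```

```bash
python3 - <<'E'
from h import *
D=np.array([-.416,-.524,.743])
def dif(a,b): return np.abs(a[85:200,105:258].astype(int)-b[85:200,105:258]).max(-1)
o=cv2.imread('pics/t16.png')[:,:,::-1]
A=[grab('top','pics/t17.png')]
for i in range(5): B=grab('top','pics/t18.png')
x=dif(A[0][0],B[0]);y=dif(o,B[0]); print('noise-level diffs',np.percentile(x,[50,99,100]),(x>40).sum(),'since release',(y>40).sum())
for nm,T in(('thick',[557.5,200.5,272.5]),('thin',[647.3,69,272.5])):
    O=np.array(T)-97.5*D; V=B[3]-O; z=V@D; rad=np.linalg.norm(V-z[...,None]*D,axis=-1); hs=cv2.cvtColor(B[0],cv2.COLOR_RGB2HSV)
    k=(rad<26)&(z>0)&(z<97)&(hs[...,1]<60); print(nm,np.percentile(z[k],[2,25,50,75,98]).round())
s=r.sense(); print(s['clock'],s['contact_force'])
if (x>40).sum()<20 and (y>40).sum()<60: print(job.sign_off())
E
```

```text
noise-level diffs [ 5. 14. 22.] 0 since release 0
thick [10. 19. 27. 32. 36.]
thin [ 1.  7. 18. 22. 29.]
30.5833 [ 0.00104786  0.76486735 -0.51867195]
the job is handed in; nothing more can be done
None
```

Both tools are hung: the grout rake on the thick peg and the grey filling knife on the thin peg. The job was handed in at about 30.6 s. I gripped each handle near its far end and pressed the eye on the board's top edge to tilt the tool about 26°. I then slid each eye down its peg to about 37 mm from the board and let go.

**Last checks:**
- **Eyes:** depth readings put the rake's ring centred about 27 mm up its peg. The knife's ring is centred about 18 mm up, spread over 1–29 mm, so the centre is a rough figure. Both look well inside the 5–55 mm band.
- **At rest:** the top-camera frames showed no movement over the last 2 s. The gripper was open, clear of everything, with almost no force on it.
- **Bystanders:** they looked unmoved in the last top picture, though the arm partly hid the scribe and square. I did not measure any of their positions.

**One disagreement:** the pegs lean about 17° sideways relative to the board's normal, which the description does not say. I used the measured directions.

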